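# Sort salvaged bearing parts

## Task

Sort the five loose bearing and shaft parts on the repair bench. Put each of the two split bearing caps back on the lower housing half that it fits, fully home on its seat between the shoulders and lined up with it; lay both ball bearings flat and side by side in the round metal dish, and lay the long hexagonal nut flat in the shallow rectangular grey tray. Let go of everything at the end.

Things in the scene. Friction and masses are not known exactly. Their poses are not given: they have to be found in the camera images.
- cap_large: Split bearing cap, grey cast iron, loose, flat side down: 84 mm long (x), 32 mm wide (y); arched crown 31 mm high and 62 mm long (x) with a 40 mm bore below, between two 14 mm high lugs with small bolt heads. Grip it across the width at the crown. Origin: centre of the flat underside, z up. Same after a half turn.
- cap_small: Split bearing cap, grey cast iron, loose, flat side down: 60 mm long (x), 32 mm wide (y); arched crown 22 mm high and 44 mm long (x) with a 26 mm bore below, between two 14 mm high lugs with small bolt heads. Grip it across the width at the crown. Origin: centre of the flat underside, z up. Same after a half turn.
- bearing_large: Ball bearing, steel, a flat round disc 47 mm in diameter and 14 mm thick with a dark 17 mm bore, loose, lying flat. Origin: its very middle, 7 mm above what it lies on; z is its axis. The other bearing is smaller.
- bearing_small: Ball bearing, steel, a flat round disc 35 mm in diameter and 11 mm thick with a dark 15 mm bore, loose, lying flat. Origin: its very middle, 5.5 mm above what it lies on; z is its axis. The other bearing is larger.
- long_nut: Long hexagonal coupling nut, plain steel, loose, lying on a flat: 70 mm long (x), 24 mm across flats (its height as it lies), 28 mm across the corners (its width in y as it lies), dark threaded hole in each end. Origin: its middle, on the axis, 12 mm above what it lies on.
- base_large: Lower half of the larger housing, grey cast iron, fixed; 120 mm long (x), 40 mm wide. Flat seat for cap_large 30 mm above the bench, with a 40 mm half-round groove along y, between end shoulders 91 mm apart (x), 12 mm higher than the seat, flaring out 4.5 mm each from 3 mm up to the top; open at the y sides. The cap seats straight above the origin, x along x (either way). Origin: centre of underside, on the bench.
- base_small: Lower half of the smaller housing, grey cast iron, fixed; 96 mm long (x), 40 mm wide. Flat seat for cap_small 26 mm above the bench, with a 26 mm half-round groove along y, between end shoulders 67 mm apart (x), 12 mm higher than the seat, flaring out 4.5 mm each from 3 mm up to the top; open at the y sides. The cap seats straight above the origin, x along x (either way). Origin: centre of underside, on the bench.
- dish: Round bright metal parts dish, fixed: 164 mm across the rim, 150 mm across the bottom, 26 mm high, wall 3 mm, floor 4 mm thick. Origin: centre of its underside, on the bench.
- tray: Shallow rectangular open grey plastic tray, fixed: outside 110 mm (x) x 150 mm (y), 35 mm high, walls and floor 4 mm. Origin: centre of its underside, on the bench.
Things that resemble listed ones, but are neither listed nor needed, are in the scene too. What is shaped like the cap_large but brown or red is not meant.

How it is judged:
By the outcome, as a careful person would: the job done as asked, in the order asked, and still so for the second after the job is handed in, with the robot touching nothing.
It also fails if it takes over 109 s, if anything falls off the work surface, if the arm or the gripper's body presses on something with over 40 N, if the wrist force passes 120 N, or if a joint passes its speed limit or range.

## Robot

A 7-joint arm with a two-finger parallel gripper is mounted at the origin on the work surface. World frame = base frame: x ahead of the robot, y to its left, z up, the work surface at z = 0. Lengths are in m, angles in rad, forces in N, time in s.
With the tool pointing down it reaches from about 0.425 to 0.95 m from the base axis. Payload 4.7 kg.
Tool frame: the origin (TCP) lies midway between the tips of the shut fingers; the grasp point (between the pads) lies 19 mm behind it (robot.tcp_to_grasp is the distance from the TCP to the grasp point, in m); z points along the fingers, y is the line along which they close (so a half turn about z gives the same grasp; the last joint's range is limited). The gripper opens to 87 mm and grips with 3 to 60 N. Pads are 19 mm wide; open, the fingers measure 117 mm over their backs; the gripper's body (75 mm by 190 mm) begins 51 mm behind the grasp point.
Start: joints at [-1.134, 0.469, -0.049, 1.532, 0.024, 1.141, -0.082], TCP at [0.303, 0.603, 0.223] pointing down, gripper open.
Joint ranges: [-2.59, 2.59], [-0.33, 1.99], [-1.39, 1.29], [0.1, 2.45], [-1.04, 4.18], [0.21, 1.99], [-2.66, 2.66]. Speed limits (rad/s): [2.57, 2.57, 3.14, 3.14, 3.14, 3.14, 3.14].

## Interface

Orientations are given as a unit quaternion [w, x, y, z].
In Python, from rig import robot gives the robot as it stands. The module is installed in compiled form; this text tells all that it offers.
- The arm moves only by the tool jog_arm, never from a script. Its argument "deltas" is a list of rows, each a list of 4 numbers: the shift along the tool's x, y, z scaled (see below), then the turn about the tool's z scaled (see below). In form: [[x, y, z, roll], ...]. A call has 1 to 8 rows; each row is the pose to reach, as a shift and turn from the pose commanded when the call began, along the tool's axes at that moment; what a row does not reach only later rows make up. The controller multiplies each number of a shift by 0.2 m and each number of a turn by 30 degrees. A row lasts 1/12 s, in which the tool goes at most 41.7 mm and 7.16 degrees, less where a joint would pass 70% of its speed; a pose out of reach is approached as far as the arm can. A call with a number of a shift or a turn outside -1 to 1 is refused whole. A call with a gripper value outside its range is refused whole. "claw" is the opening, from -1 (shut) to 1 (fully open), set as the call begins (left out, the last holds). The fingers move at their own pace and stop on an object; "squeeze" is the grip in N (left out, the last holds). Time passes only in rows, so rows that repeat a pose let the fingers close. It gives the time, the measured TCP pose, the force, the opening and the grip force at its end, in the units of the state.
- robot.read_state(): the state, without advancing time (a new reading comes with each control period).
- robot.camera(name): name is "side" or "top" or "wrist"; returns a dict with "img" (400x640x3 uint8, red, green, blue), "fov_y" (degrees; the focal length in pixels is half the picture's height over the tangent of half this angle, whatever the lens; pixels are square), "cx", "cy" (the principal point, pixels), "D" ([k1, k2, p1, p2, k3] as OpenCV has them; the pictures are not rectified), "world_from_camera" (4x4, takes a point from camera to world coordinates). Camera axes: x right, y down, z forward; pixel columns grow to the right and rows downward; lengths in m; the calibration is good to about 2 mm. A picture is of the moment at which its call begins. There is no depth.
- robot.finish_job(): hands the job in; it is judged then, once.
The state is a dict: "time": time; "joint_positions": joint angles; "dq": joint speeds; "effort": joint torques, N m; "eef_pos": TCP position; "tcp_rot": TCP orientation; "contact_force": force on the tool from outside, world axes, zero at the start; "moment": the same for the moment, N m; "finger_gap": opening from 0.0 (shut) to 1.0 (fully open); "grip_force": force on a finger pad.
Only numpy, scipy, OpenCV 4.12 (cv2) and the standard library are available. Lean on these libraries where they do the work, as an engineer would, in place of code of your own. Each camera call takes 0.05 s, during which the arm holds its last target. There are 200 camera calls.

## Working session

There is one attempt and no reset: what is moved stays moved. The work goes in short steps, Python scripts to look and compute and a tool call to move; the robot and the scene stay as the last step left them, time stands still between calls to the robot, and variables do not carry over. Pictures are saved under pics/ and viewed, at most 14 in all, crops included, and the job is handed in when it is done.

Besides the shell and the picture viewer there is one more tool, called after "Request:" as name([rows], argument=value, ...), one row to a line, values as JSON. jog_arm: Moves the arm, as the interface text tells. Shifts and turns lie within -1 to 1; 1 stands for 0.2 m of shift or 30 degrees of turn. Its arguments: {"type":"object","properties":{"deltas":{"type":"array","items":{"type":"array","items":{"type":"number","minimum":-1,"maximum":1}}},"claw":{"type":"number"},"squeeze":{"type":"number"}},"required":["deltas"]}

```bash
mkdir -p pics
cat > h.py <<'E'
import numpy as np, cv2
from rig import robot
def K(c):
    f=200/np.tan(np.radians(c["fov_y"])/2); return np.array([[f,0,c["cx"]],[0,f,c["cy"]],[0,0,1]])
def snap(n,f):
    c=robot.camera(n); cv2.imwrite(f"pics/{f}.png",c["img"][:,:,::-1]); np.save(f"pics/{f}.npy",c,allow_pickle=True); return c
def load(f): return np.load(f"pics/{f}.npy",allow_pickle=True).item()
def ray(c,px,z):
    p=cv2.undistortPoints(np.array(px,float).reshape(-1,1,2),K(c),np.array(c["D"],float)).reshape(-1,2)
    T=np.array(c["world_from_camera"]); d=np.c_[p,np.ones(len(p))]@T[:3,:3].T; o=T[:3,3]
    return o+d*((z-o[2])/d[:,2])[:,None]
def proj(c,P):
    T=np.linalg.inv(np.array(c["world_from_camera"]))
    return cv2.projectPoints(np.array(P,float).reshape(-1,1,3),cv2.Rodrigues(T[:3,:3])[0],T[:3,3],K(c),np.array(c["D"],float))[0].reshape(-1,2)
E
python3 -c "
from h import *
np.set_printoptions(precision=3,suppress=True)
for n in ['top','side','wrist']:
    c=snap(n,n+'0'); print(n,c['fov_y'],c['D'],np.array(c['world_from_camera']))
s=robot.read_state();print({k:s[k] for k in ['time','eef_pos','tcp_rot','finger_gap','contact_force']}, robot.tcp_to_grasp)
"
```

```text
top 45.9055236371852 [-0.029  0.     0.     0.     0.   ] [[ 0.018 -0.984  0.177  0.241]
 [-1.    -0.02  -0.013 -0.012]
 [ 0.017 -0.177 -0.984  1.119]
 [ 0.     0.     0.     1.   ]]
side 46.709794822252796 [-0.102  0.     0.     0.     0.   ] [[ 0.933 -0.252  0.257  0.202]
 [-0.359 -0.689  0.629 -0.676]
 [ 0.019 -0.679 -0.734  0.813]
 [ 0.     0.     0.     1.   ]]
wrist 58.19201086666871 [-0.009  0.     0.     0.     0.   ] [[ 0.449  0.862  0.236  0.239]
 [ 0.894 -0.432 -0.121  0.635]
 [-0.002  0.265 -0.964  0.384]
 [ 0.     0.     0.     1.   ]]
{'time': 0.15, 'eef_pos': array([0.303, 0.603, 0.222]), 'tcp_rot': array([-0.   ,  0.231,  0.973, -0.001]), 'finger_gap': 0.9989616606923926, 'contact_force': array([0.93 , 0.029, 0.107])} 0.0187
```

View pics/top0.png

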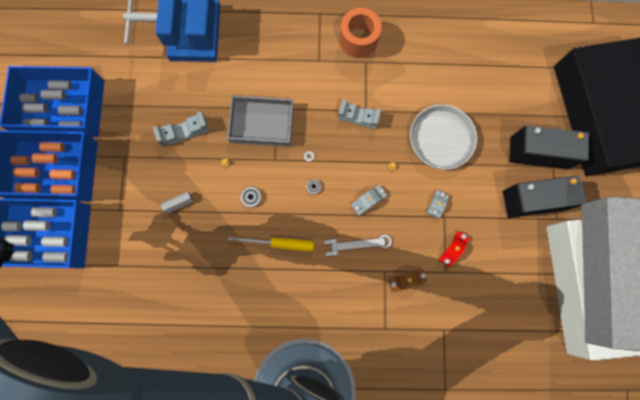

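View pics/side0.png

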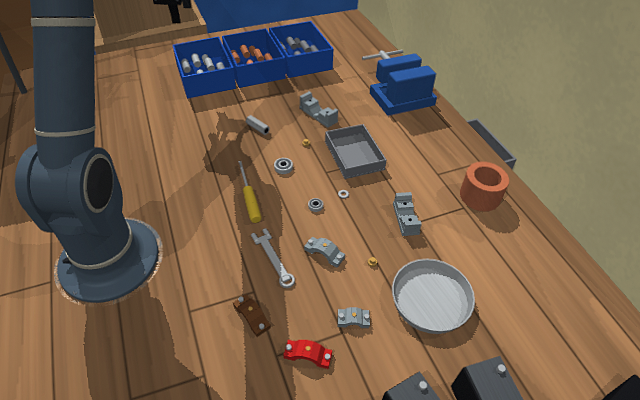

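The top picture shows cap_large (369,200), cap_small (439,204), bearing_large (251,197), bearing_small (314,186), nut (178,203), base_large (180,129), base_small (359,114), tray (261,120) and dish (444,137). The side picture shows the same layout.

```bash
cat >> h.py <<'E'
def blobs(c,amin=60,sat=70,vmin=60):
    hsv=cv2.cvtColor(c["img"],cv2.COLOR_RGB2HSV); m=((hsv[...,1]<sat)&(hsv[...,2]>vmin)).astype(np.uint8)
    m=cv2.morphologyEx(m,cv2.MORPH_CLOSE,np.ones((3,3),np.uint8))
    cs=cv2.findContours(m,cv2.RETR_EXTERNAL,cv2.CHAIN_APPROX_NONE)[0]
    return [k for k in cs if cv2.contourArea(k)>amin]
def rect(c,k,z):
    P=ray(c,k.reshape(-1,2),z)[:,:2]; (x,y),(w,h),a=cv2.minAreaRect((P*1000).astype(np.float32))
    if h>w: w,h,a=h,w,a+90
    return x,y,w,h,(a+90)%180-90
def go(x,y,z,yaw=None):
    "scaled delta from measured pose; yaw = world angle (deg) of the tool y axis (closing line)"
    from scipy.spatial.transform import Rotation as R
    s=robot.read_state(); q=s["tcp_rot"]; M=R.from_quat([q[1],q[2],q[3],q[0]]).as_matrix()
    d=M.T@(np.array([x,y,z])-s["eef_pos"])/0.2
    t=0
    cur=np.degrees(np.arctan2(M[1,1],M[0,1]))
    if yaw is not None: t=-((yaw-cur+90)%180-90)   # tool z is down
    print("t",round(s["time"],2),"pos",np.round(s["eef_pos"],4),"yaw_y",round(cur,1),"j7",round(s["joint_positions"][6],2),"F",np.round(s["contact_force"],1),"gap",round(s["finger_gap"],3),"grip",s["grip_force"])
    print("delta",np.round(d,3),"turn",round(t/30,3),"rows by dist",round(np.linalg.norm(d)*.2/.0417,1),round(abs(t)/7.16,1))
E
python3 -c "
from h import *
names=dict(nut=(178,203,.015),base_large=(180,129,.035),tray=(261,120,.035),bl=(251,197,.014),bs=(314,186,.011),cl=(369,200,.018),cs=(439,204,.016),base_small=(359,114,.033),dish=(444,137,.026))
c=load('top0')
bb=blobs(c)
for n,(u,v,z) in names.items():
    for k in bb:
        if cv2.pointPolygonTest(k,(u,v),True)>-6: print(n,np.round(rect(c,k,z),1),cv2.boundingRect(k))
"
```

```text
nut [423.7 311.   74.3  29.2 -63.7] (161, 192, 32, 21)
base_large [598.9 308.  125.6  55.7 -68.8] (153, 111, 56, 36)
tray [625.1 118.3 152.9 119.1  87.4] (227, 96, 66, 50)
bl [442.  136.1  46.2  45.1   2.3] (241, 187, 20, 20)
bs [471.3 -13.1  34.2  31.2   1.2] (307, 179, 14, 15)
cl [ 440.  -144.2   86.9   35.8  -53.7] (351, 185, 36, 31)
cs [ 433.  -310.5   63.9   37.1  -23.2] (427, 190, 22, 28)
base_small [ 646.9 -118.8   99.    51.1   75.3] (338, 100, 43, 29)
dish [ 598.6 -325.9  164.9  162.9   84.8] (410, 104, 68, 66)
```

Measured sizes agree with the list. I set out toward cap_large, bowing outward to stay in reach.

Request:
jog_arm([
  [-1,-1,0,0],
  [-1,-1,0,0],
  [-1,-1,0,0],
  [-1,-1,0,0],
  [-1,-1,0,0],
  [-1,-1,0,0],
  [-1,-1,0,0],
  [-1,-1,0,0],
], claw=1)

```text
time: 0.82
eef_pos: [0.395, 0.3266, 0.2224]
tcp_rot: [0.001, 0.236, 0.972, -0.002]
contact_force: [0.5, 0.1, -0.5]
finger_gap: 1.002
grip_force: 0.0
```

Request:
jog_arm([
  [-1,-1,0,0],
  [-1,-1,0,0],
  [-1,-1,0,0],
  [-1,-1,0,0],
  [-1,-1,0,0],
  [-1,-1,0,0],
  [-1,-1,0,0],
  [-1,-1,0,0],
])

```text
time: 1.48
eef_pos: [0.4825, 0.0585, 0.2228]
tcp_rot: [0.001, 0.236, 0.972, -0.001]
contact_force: [-0.4, -0.1, -0.4]
finger_gap: 1.001
grip_force: 0.0
```

Request:
jog_arm([
  [-0.3,-1,0,0.9],
  [-0.3,-1,0,0.9],
  [-0.3,-1,0,0.9],
  [-0.3,-1,0,0.9],
  [-0.3,-1,0,0.9],
  [-0.3,-1,0,0.9],
  [-0.3,-1,0,0.9],
  [-0.3,-1,0,0.9],
])

```text
time: 2.15
eef_pos: [0.4448, -0.1387, 0.2224]
tcp_rot: [-0.0, 0.451, 0.892, 0.0]
contact_force: [-0.4, 0.3, 0.0]
finger_gap: 0.999
grip_force: 0.0
```

```bash
python3 -c "
from h import *
c=snap('wrist','w1'); print(np.array(c['world_from_camera'])[:3,3])
go(.44,-.144,.1,36.3)
for k in blobs(c,300): print(np.round(rect(c,k,.016),1),cv2.boundingRect(k))
"
```

```text
[ 0.40254117 -0.08089517  0.38494939]
t 2.2 pos [ 0.445  -0.138   0.2223] yaw_y 36.4 j7 0.92 F [-0.3  0.4 -0.2] gap 1.0 grip 0.0
delta [-0.01  -0.038  0.612] turn 0.005 rows by dist 2.9 0.0
[ 281.8 -409.2   70.2   13.8   36.5] (34, 273, 62, 12)
[ 533.7 -258.8  467.7  129.6   43.8] (117, 227, 410, 127)
[ 440.6 -145.3   84.9   32.9  -54.6] (299, 135, 32, 81)
[542.8  -3.2  24.7  24.   -5.2] (467, 112, 26, 25)
[470.3 -14.7  34.8  32.9  36.5] (400, 71, 36, 36)
[ 336.7 -119.8  155.7   37.2  -82.9] (204, 10, 94, 156)
[633.2 102.5 131.1 128.6  -2.4] (528, 0, 112, 172)
```

View pics/w1.png

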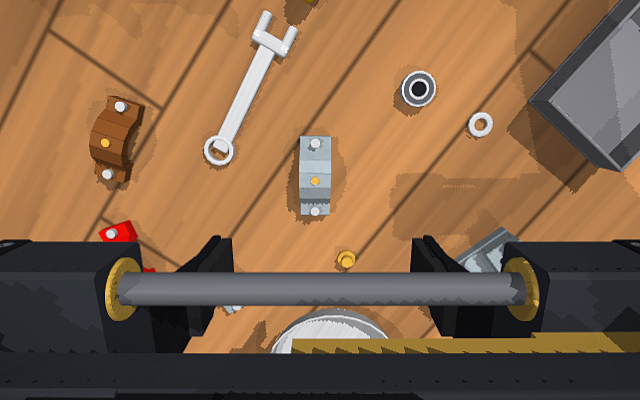

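The wrist picture shows cap_large below the gripper at (315,176), bolts at (316,143) and (315,211), oil plug at (315,181), and the fingers lie well outside its width.

```bash
python3 -c "
from h import *
c=load('w1')
b=ray(c,[(316,143),(315,211)],.018); print(b, b.mean(0), np.degrees(np.arctan2(*(b[0]-b[1])[[1,0]])),ray(c,[(315,181)],.033))
go(*b.mean(0)[:2],.0075,35.4)
"
```

```text
[[ 0.42123811 -0.11637072  0.018     ]
 [ 0.46286721 -0.175198    0.018     ]] [ 0.44205266 -0.14578436  0.018     ] 125.2851210301202 [[ 0.44193123 -0.14600551  0.033     ]]
t 2.2 pos [ 0.445  -0.138   0.2223] yaw_y 36.4 j7 0.92 F [-0.3  0.4 -0.2] gap 1.0 grip 0.0
delta [-0.023 -0.035  1.074] turn 0.035 rows by dist 5.2 0.1
```

Request:
jog_arm([
  [-0.02,-0.035,0.2,0.03],
  [-0.02,-0.035,0.4,0.03],
  [-0.02,-0.035,0.6,0.03],
  [-0.02,-0.035,0.75,0.03],
  [-0.02,-0.035,0.87,0.03],
  [-0.02,-0.035,0.94,0.03],
  [-0.02,-0.035,0.98,0.03],
  [-0.02,-0.035,1.0,0.03],
])

```text
time: 2.87
eef_pos: [0.4413, -0.1453, 0.0213]
tcp_rot: [-0.001, 0.457, 0.889, -0.0]
contact_force: [-0.4, 0.2, 0.8]
finger_gap: 0.998
grip_force: 0.0
```

Request:
jog_arm([
  [0,0,0.03,0],
  [0,0,0.06,0],
  [0,0,0.075,0],
  [0,0,0.075,0],
])

```text
time: 3.2
eef_pos: [0.4415, -0.1467, 0.0075]
tcp_rot: [0.0, 0.458, 0.889, 0.0]
contact_force: [-0.1, -0.4, -0.2]
finger_gap: 0.995
grip_force: 0.0
```

Request:
jog_arm([
  [0,0,0,0],
  [0,0,0,0],
  [0,0,0,0],
  [0,0,0,0],
  [0,0,0,0],
  [0,0,0,0],
  [0,0,0,0],
  [0,0,0,0],
], claw=-1, squeeze=30)

```text
time: 3.87
eef_pos: [0.4414, -0.1469, 0.0075]
tcp_rot: [-0.0, 0.459, 0.889, 0.0]
contact_force: [-0.8, 0.3, -0.1]
finger_gap: 0.48
grip_force: 0.0
```

Request:
jog_arm([
  [0,0,0,0],
  [0,0,0,0],
  [0,0,0,0],
  [0,0,0,0],
  [0,0,0,0],
  [0,0,0,0],
])

```text
time: 4.37
eef_pos: [0.4416, -0.1469, 0.0075]
tcp_rot: [0.0, 0.459, 0.889, 0.0]
contact_force: [1.3, 0.0, 0.6]
finger_gap: 0.367
grip_force: 30.0
```

Request:
jog_arm([
  [0,0,-0.1,0],
  [0,0,-0.25,0],
  [0,0,-0.45,0],
  [0,0,-0.65,0],
  [0,0,-0.8,0],
  [0,0,-0.8,0],
])

```text
time: 4.87
eef_pos: [0.4446, -0.1481, 0.1727]
tcp_rot: [0.005, 0.459, 0.889, 0.002]
contact_force: [1.5, 0.5, -2.9]
finger_gap: 0.367
grip_force: 30.0
```

```bash
python3 -c "
from h import *
go(.599,.308,.17,21.2)
"
```

```text
t 4.87 pos [ 0.4446 -0.1481  0.1727] yaw_y 35.4 j7 0.97 F [ 1.5  0.5 -2.9] gap 0.367 grip 29.997877380810678
delta [1.412 1.95  0.02 ] turn 0.473 rows by dist 11.5 2.0
```

Request:
jog_arm([
  [0.14,0.19,0,0],
  [0.28,0.38,0,0],
  [0.42,0.58,0,0],
  [0.56,0.77,0,0],
  [0.7,0.97,0,0],
  [0.7,0.97,0,0],
  [0.7,0.97,0,0],
])

```text
time: 5.45
eef_pos: [0.5189, 0.0881, 0.1657]
tcp_rot: [-0.001, 0.454, 0.891, 0.001]
contact_force: [-0.1, 0.2, -3.6]
finger_gap: 0.363
grip_force: 30.0
```

Request:
jog_arm([
  [0.14,0.19,0,0.1],
  [0.28,0.38,0,0.2],
  [0.42,0.58,0,0.3],
  [0.56,0.77,0,0.4],
  [0.7,0.97,0,0.47],
  [0.7,0.97,0,0.47],
  [0.7,0.97,0,0.47],
  [0.7,0.97,0,0.47],
])

```text
time: 6.12
eef_pos: [0.5937, 0.3079, 0.1645]
tcp_rot: [-0.001, 0.562, 0.827, -0.002]
contact_force: [-0.1, -0.5, -3.7]
finger_gap: 0.361
grip_force: 30.0
```

```bash
python3 -c "
from h import *
c=snap('wrist','w2')
go(.599,.308,.17,21.2)
for k in blobs(c,300): print(np.round(rect(c,k,.036),1),cv2.boundingRect(k))
"
```

```text
t 6.17 pos [0.5941 0.3053 0.165 ] yaw_y 21.4 j7 -0.01 F [-0.3 -0.3 -2.6] gap 0.36 grip 29.997168893460184
delta [ 0.004  0.028 -0.025] turn 0.006 rows by dist 0.2 0.0
[836.2 180.8 272.7   9.8  21.5] (365, 391, 275, 9)
[423.9  18.4 118.2   9.8  22.4] (0, 388, 116, 9)
[806.5 281.1 203.7  59.4  21.7] (416, 272, 224, 59)
[454.2 136.  210.   75.2  19.8] (0, 268, 228, 75)
[608.1 269.3 201.7 154.1 -68.2] (237, 118, 170, 221)
[435.9 315.4  67.8  26.4 -63.9] (115, 66, 50, 89)
```

View pics/w2.png

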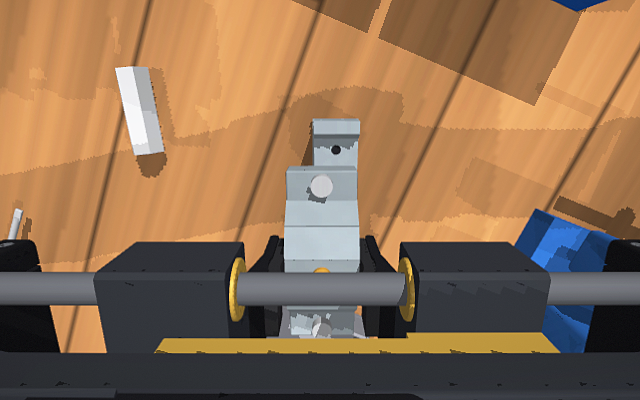

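The wrist picture shows the held cap covering most of the base. The far shoulder's top edge runs (313,119)–(359,119), with a seat hole at (336,150).

```bash
python3 -c "
from h import *
c=load('w2')
e=ray(c,[(313,119),(359,119),(359,135),(313,135)],.042); h=ray(c,[(336,150)],.03); print(e.round(4),h.round(4), np.linalg.norm(e[0]-e[1]))
a=np.degrees(np.arctan2(*(e[1]-e[0])[[1,0]])); print('width dir',a)
m=e[:2].mean(0); 
for an in (-68.8,a-90 if a>-90 else a+90):
    u=np.array([np.cos(np.radians(an)),np.sin(np.radians(an)),0]); u*=np.sign(u@(h[0]-m)); print(an,m+.06*u)
t=load('top0')
# blob of base in top: check vs projected top corners
k=[k for k in blobs(t) if cv2.pointPolygonTest(k,(180,129),True)>-6][0]
for z in (.03,.042): print(rect(t,k,z))
cv2.imwrite('pics/z.png',np.hstack([cv2.resize(t['img'][95:165,140:225,::-1],None,fx=4.6,fy=4.6,interpolation=2),cv2.resize(load('side0')['img'][85:135,290:350,::-1],(386,322),interpolation=2)]))
"
```

```text
[[0.5654 0.3603 0.042 ]
 [0.5985 0.3734 0.042 ]
 [0.6033 0.3621 0.042 ]
 [0.5699 0.3489 0.042 ]] [[0.592  0.3434 0.03  ]] 0.0356071544601348
width dir 21.611244408332663
-68.8 [0.60368215 0.31090308 0.042     ]
-68.38875559166733 [0.6040831  0.31106025 0.042     ]
(600.5648803710938, 309.5142517089844, 126.21875, 55.95119094848633, -68.7805118560791)
(596.60791015625, 305.9735107421875, 124.82804107666016, 55.334720611572266, -68.78050994873047)
```

View pics/z.png

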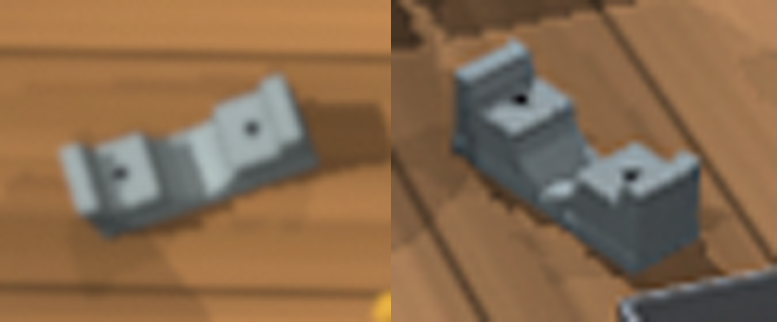

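The crops show both seat holes: top at (166.1,132.6) and (194.6,122.8), side at (310.0,100.4) and (327.3,112.2). They are symmetric about the seat centre.

```bash
python3 -c "
from h import *
for n,p in (('top0',[(166.1,132.6),(194.6,122.8)]),('side0',[(310.05,100.4),(327.3,112.2)])):
    h=ray(load(n),p,.03); d=h[1]-h[0]; print(n,h.round(4),'mid',h.mean(0).round(4),np.linalg.norm(d),np.degrees(np.arctan2(d[1],d[0])))
c=load('w2'); print(proj(c,[(.600,.3100,.03)]))
# held cap bolts in w2, heights: tcp z .165 -> cap bottom .1575 -> bolt top ~.1755
b=ray(c,[(321,187)],.1755);p=ray(c,[(321,270)],.190);print(b,p)
"
```

```text
top0 [[0.5906 0.3431 0.03  ]
 [0.6167 0.2764 0.03  ]] mid [0.6037 0.3098 0.03  ] 0.07163210846370666 -68.69729462554787
side0 [[0.592  0.343  0.03  ]
 [0.6176 0.2751 0.03  ]] mid [0.6048 0.309  0.03  ] 0.07257696761576644 -69.32271358300065
[[329.89239666 190.01394845]]
[[0.58045987 0.34175279 0.1755    ]] [[0.59238723 0.31185531 0.19      ]]
```

```bash
python3 -c "
from h import *
go(.6044,.3085,.06,21.1)"
```

```text
t 6.17 pos [0.5941 0.3053 0.165 ] yaw_y 21.4 j7 -0.01 F [-0.3 -0.3 -2.6] gap 0.36 grip 29.997168893460184
delta [-0.003  0.056  0.525] turn 0.009 rows by dist 2.5 0.0
```

Request:
jog_arm([
  [0,0.055,0.05,0.01],
  [0,0.055,0.2,0.01],
  [0,0.055,0.35,0.01],
  [0,0.055,0.45,0.01],
  [0,0.055,0.5,0.01],
  [0,0.055,0.5,0.01],
  [0,0.055,0.5,0.01],
])

```text
time: 6.75
eef_pos: [0.6059, 0.3087, 0.0677]
tcp_rot: [0.0, 0.567, 0.824, -0.0]
contact_force: [0.7, 0.2, -3.5]
finger_gap: 0.364
grip_force: 30.0
```

```bash
python3 -c "
from h import *
go(.6044,.3085,.0375,21.1)"
```

```text
t 6.75 pos [0.6059 0.3087 0.0677] yaw_y 20.9 j7 0.02 F [ 0.7  0.2 -3.5] gap 0.364 grip 29.997595113236457
delta [ 0.002 -0.007  0.151] turn -0.006 rows by dist 0.7 0.0
```

Request:
jog_arm([
  [0,-0.007,0.03,0],
  [0,-0.007,0.06,0],
  [0,-0.007,0.085,0],
  [0,-0.007,0.105,0],
  [0,-0.007,0.125,0],
  [0,-0.007,0.14,0],
  [0,-0.007,0.145,0],
  [0,-0.007,0.145,0],
])

```text
time: 7.42
eef_pos: [0.6041, 0.3096, 0.0381]
tcp_rot: [-0.0, 0.566, 0.824, -0.0]
contact_force: [-0.4, 0.5, -3.2]
finger_gap: 0.363
grip_force: 30.0
```

Request:
jog_arm([
  [0,0,0.004,0],
  [0,0,0.007,0],
  [0,0,0.007,0],
])

```text
time: 7.67
eef_pos: [0.6046, 0.3097, 0.0376]
tcp_rot: [0.0, 0.566, 0.824, 0.0]
contact_force: [-0.2, -1.0, -1.4]
finger_gap: 0.365
grip_force: 30.0
```

```bash
python3 -c "
from h import *
c=snap('side','s1'); cv2.imwrite('pics/s1z.png',cv2.resize(c['img'][70:150,260:360,::-1],(600,480)))
go(.6044,.3085,.0375,21.1)"
```

```text
t 7.72 pos [0.6046 0.3097 0.0376] yaw_y 21.0 j7 0.03 F [-1.1 -0.8 -1. ] gap 0.359 grip 29.996758436900564
delta [-0.005 -0.003  0.001] turn -0.003 rows by dist 0.0 0.0
```

View pics/s1z.png

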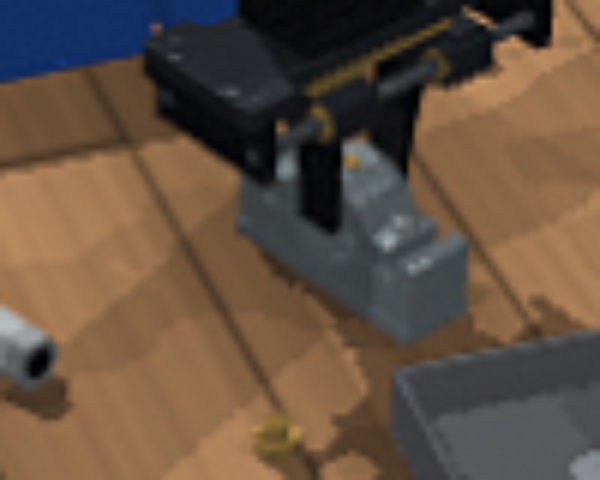

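The crop shows the cap sitting between the shoulders at (330,210), and the force has dropped to near zero, so it is home. I release it and lift.

Request:
jog_arm([
  [0,0,0,0],
  [0,0,0,0],
  [0,0,0,0],
  [0,0,0,0],
  [0,0,0,0],
], claw=0.5)

```text
time: 8.13
eef_pos: [0.6045, 0.3097, 0.0373]
tcp_rot: [0.0, 0.566, 0.824, 0.0]
contact_force: [-0.2, 0.0, 0.1]
finger_gap: 0.655
grip_force: 0.0
```

Request:
jog_arm([
  [0,0,-0.1,0],
  [0,0,-0.25,0],
  [0,0,-0.45,0],
  [0,0,-0.65,0],
  [0,0,-0.75,0],
  [0,0,-0.75,0],
])

```text
time: 8.63
eef_pos: [0.6077, 0.3109, 0.1939]
tcp_rot: [0.002, 0.566, 0.824, 0.005]
contact_force: [-0.1, 0.2, 0.6]
finger_gap: 0.752
grip_force: 0.0
```

```bash
python3 -c "
from h import *
go(.433,-.3105,.2,66.8)
c=snap('top','t1')
cv2.imwrite('pics/t1z.png',cv2.resize(c['img'][95:165,140:225,::-1],None,fx=6,fy=6,interpolation=2))"
```

```text
t 8.63 pos [0.6077 0.3109 0.1939] yaw_y 21.0 j7 -0.02 F [-0.1  0.2  0.6] gap 0.752 grip 0.0
delta [-2.588 -1.928 -0.058] turn -1.527 rows by dist 15.5 6.4
```

Request:
jog_arm([
  [-0.86,-0.64,0,0],
  [-0.86,-0.64,0,0],
  [-0.86,-0.64,0,0],
  [-0.86,-0.64,0,0],
  [-0.86,-0.64,0,0],
  [-0.86,-0.64,0,0],
], claw=1)

```text
time: 9.18
eef_pos: [0.5434, 0.094, 0.1858]
tcp_rot: [-0.001, 0.571, 0.821, -0.003]
contact_force: [-0.7, 0.0, -0.2]
finger_gap: 0.995
grip_force: 0.0
```

Request:
jog_arm([
  [-0.86,-0.64,0,0],
  [-0.86,-0.64,0,0],
  [-0.86,-0.64,0,0],
  [-0.86,-0.64,0,0],
  [-0.86,-0.64,0,0],
  [-0.86,-0.64,0,0],
])

```text
time: 9.68
eef_pos: [0.485, -0.1109, 0.1862]
tcp_rot: [-0.0, 0.571, 0.821, -0.002]
contact_force: [0.2, -0.3, -0.4]
finger_gap: 1.0
grip_force: 0.0
```

Request:
jog_arm([
  [-0.86,-0.64,0,-0.9],
  [-0.86,-0.64,0,-0.9],
  [-0.86,-0.64,0,-0.9],
  [-0.86,-0.64,0,-0.9],
  [-0.86,-0.64,0,-0.9],
  [-0.86,-0.64,0,-0.9],
])

```text
time: 10.18
eef_pos: [0.4286, -0.3128, 0.1861]
tcp_rot: [-0.001, 0.359, 0.933, -0.001]
contact_force: [0.3, 0.4, 0.1]
finger_gap: 1.001
grip_force: 0.0
```

Request:
jog_arm([
  [0,0,0,-0.63],
  [0,0,0,-0.63],
  [0,0,0,-0.63],
  [0,0,0,-0.63],
  [0,0,0,-0.63],
])

```text
time: 10.6
eef_pos: [0.4304, -0.3092, 0.1861]
tcp_rot: [-0.001, 0.201, 0.98, 0.0]
contact_force: [0.1, 0.5, -0.2]
finger_gap: 1.003
grip_force: 0.0
```

```bash
python3 -c "
from h import *
c=snap('wrist','w3')
go(.433,-.3105,.0055,66.8)
for k in blobs(c,300): print(np.round(rect(c,k,.012),1),cv2.boundingRect(k))
"
```

```text
t 10.65 pos [ 0.4306 -0.3093  0.1863] yaw_y 66.8 j7 1.86 F [-0.2 -0.1  0.2] gap 0.998 grip 0.0
delta [-0.015 -0.001  0.904] turn 0.0 rows by dist 4.3 0.0
[ 743.3 -222.1  182.3    5.7   66.5] (420, 395, 159, 5)
[ 548.3 -360.2  429.2   92.    66.8] (118, 260, 409, 79)
[ 342.3 -579.    89.2   65.6  -36.5] (0, 154, 67, 88)
[ 434.8 -311.8   63.    32.1  -22.5] (305, 153, 34, 65)
[468.6 -26.1  34.9  24.3 -10.3] (612, 76, 28, 40)
[ 337.8 -161.3   83.4   30.8  -76.6] (395, 0, 96, 56)
```

View pics/w3.png

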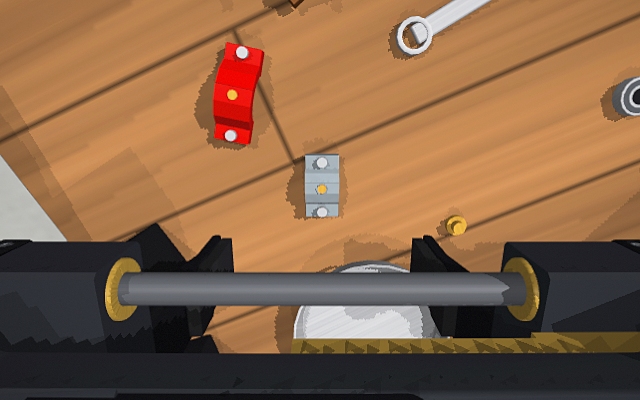

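The picture shows cap_small under the gripper, bolts at (321,162) and (321,212), plug at (321,189), with a small brass fitting at (456,225).

```bash
python3 -c "
from h import *
c=load('w3')
b=ray(c,[(321,162),(321,212)],.018); print(b, b.mean(0), np.degrees(np.arctan2(*(b[0]-b[1])[[1,0]])),ray(c,[(321,189)],.024),'brass',ray(c,[(456,225)],.008))
go(*b.mean(0)[:2],.0045,67.3)
for n,p in (('top0',0),('side0',0)): pass
t=load('top0');s=load('side0')
cv2.imwrite('pics/bs.png',np.hstack([cv2.resize(t['img'][90:140,330:390,::-1],(396,330),interpolation=2),cv2.resize(s['img'][180:240,380:436,::-1],(308,330),interpolation=2)]))
"
```

```text
[[ 0.41276849 -0.30267237  0.018     ]
 [ 0.4572633  -0.3217473   0.018     ]] [ 0.4350159  -0.31220984  0.018     ] 156.7951781059633 [[ 0.4350815  -0.31222602  0.024     ]] brass [[ 0.52583016 -0.2039755   0.008     ]]
t 10.65 pos [ 0.4306 -0.3093  0.1863] yaw_y 66.8 j7 1.86 F [-0.2 -0.1  0.2] gap 0.998 grip 0.0
delta [-0.028 -0.005  0.909] turn -0.017 rows by dist 4.4 0.1
```

View pics/bs.png

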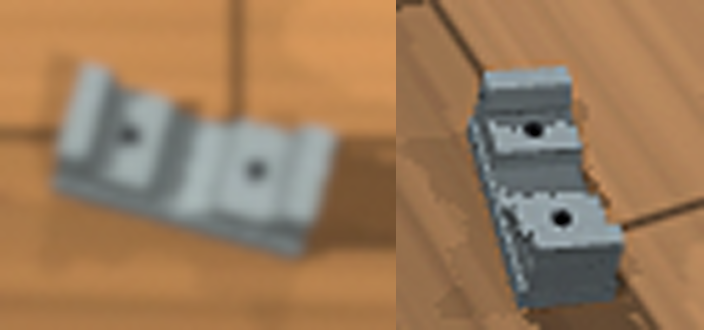

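The crops show base_small's seat holes: top at (349.5,110.3) and (368.8,115.8), side at (405.1,203.6) and (410.2,219.6). Next I pick up cap_small.

Request:
jog_arm([
  [-0.025,0,0.2,0],
  [-0.025,0,0.4,0],
  [-0.025,0,0.58,0],
  [-0.025,0,0.72,0],
  [-0.025,0,0.82,0],
  [-0.025,0,0.88,0],
  [-0.025,0,0.905,0],
  [-0.025,0,0.905,0],
])

```text
time: 11.32
eef_pos: [0.4352, -0.3114, 0.0054]
tcp_rot: [-0.001, 0.2, 0.98, 0.0]
contact_force: [0.6, 0.3, -0.3]
finger_gap: 1.0
grip_force: 0.0
```

Request:
jog_arm([
  [0,0,0,0],
  [0,0,0,0],
  [0,0,0,0],
  [0,0,0,0],
  [0,0,0,0],
  [0,0,0,0],
  [0,0,0,0],
  [0,0,0,0],
], claw=-1)

```text
time: 11.98
eef_pos: [0.4355, -0.3117, 0.0062]
tcp_rot: [0.0, 0.2, 0.98, 0.0]
contact_force: [-0.1, -0.1, 0.9]
finger_gap: 0.48
grip_force: 0.0
```

Request:
jog_arm([
  [0,0,0,0],
  [0,0,0,0],
  [0,0,0,0],
  [0,0,0,0],
  [0,0,0,0],
  [0,0,0,0],
])

```text
time: 12.48
eef_pos: [0.4354, -0.3117, 0.0061]
tcp_rot: [-0.0, 0.2, 0.98, 0.0]
contact_force: [-0.1, 0.2, 0.6]
finger_gap: 0.364
grip_force: 30.0
```

```bash
python3 -c "
from h import *
M=[]
for n,p in (('top0',[(349.5,110.3),(368.8,115.8)]),('side0',[(405.1,203.6),(410.2,219.6)])):
    h=ray(load(n),p,.026); d=h[1]-h[0]; print(n,h.round(4),'mid',h.mean(0).round(4),np.linalg.norm(d),np.degrees(np.arctan2(d[1],d[0])))
go(.647,-.119,.15,-14.7)"
```

```text
top0 [[ 0.6585 -0.0971  0.026 ]
 [ 0.6456 -0.1443  0.026 ]] mid [ 0.6521 -0.1207  0.026 ] 0.048902622278858394 -105.3351257100913
side0 [[ 0.6597 -0.0978  0.026 ]
 [ 0.6475 -0.1442  0.026 ]] mid [ 0.6536 -0.121   0.026 ] 0.04793153102115898 -104.76112419997543
t 12.48 pos [ 0.4354 -0.3117  0.0061] yaw_y 66.9 j7 2.01 F [-0.1  0.2  0.6] gap 0.364 grip 29.999857073053136
delta [-0.595  1.301 -0.72 ] turn 2.72 rows by dist 7.7 11.4
```

Request:
jog_arm([
  [0,0,-0.1,0],
  [0,0,-0.25,0],
  [0,0,-0.45,0],
  [0,0,-0.65,0],
  [0,0,-0.72,0],
  [0,0,-0.72,0],
])

```text
time: 12.98
eef_pos: [0.4376, -0.3134, 0.154]
tcp_rot: [0.004, 0.2, 0.98, -0.001]
contact_force: [-0.1, 0.5, -1.1]
finger_gap: 0.365
grip_force: 30.0
```

Request:
jog_arm([
  [-0.08,0.18,0,0],
  [-0.16,0.34,0,0],
  [-0.24,0.5,0,0],
  [-0.3,0.65,0,0],
  [-0.3,0.65,0,0],
])

```text
time: 13.4
eef_pos: [0.5463, -0.2076, 0.1477]
tcp_rot: [-0.0, 0.195, 0.981, 0.002]
contact_force: [0.4, 1.3, -1.5]
finger_gap: 0.363
grip_force: 30.0
```

Request:
jog_arm([
  [-0.08,0.18,0,0.2],
  [-0.16,0.34,0,0.4],
  [-0.24,0.5,0,0.6],
  [-0.3,0.65,0,0.8],
  [-0.3,0.65,0,0.9],
  [-0.3,0.65,0,0.9],
])

```text
time: 13.9
eef_pos: [0.6479, -0.1164, 0.147]
tcp_rot: [-0.002, 0.421, 0.907, -0.001]
contact_force: [0.2, -1.2, -1.7]
finger_gap: 0.361
grip_force: 30.0
```

Request:
jog_arm([
  [0,0,0,0.2],
  [0,0,0,0.4],
  [0,0,0,0.6],
  [0,0,0,0.8],
  [0,0,0,0.9],
  [0,0,0,0.9],
])

```text
time: 14.4
eef_pos: [0.6459, -0.1211, 0.1486]
tcp_rot: [-0.001, 0.624, 0.782, -0.001]
contact_force: [-0.0, 0.2, -1.9]
finger_gap: 0.364
grip_force: 30.0
```

Request:
jog_arm([
  [0,0,0,0.2],
  [0,0,0,0.4],
  [0,0,0,0.6],
  [0,0,0,0.8],
  [0,0,0,0.92],
  [0,0,0,0.92],
])

```text
time: 14.9
eef_pos: [0.6465, -0.1206, 0.149]
tcp_rot: [-0.001, 0.792, 0.611, -0.001]
contact_force: [-0.0, -0.0, -2.5]
finger_gap: 0.363
grip_force: 30.0
```

```bash
python3 -c "
from h import *
c=snap('wrist','w4')
go(.653,-.121,.056,-15)"
```

```text
t 14.95 pos [ 0.6467 -0.1205  0.1492] yaw_y -14.6 j7 0.24 F [ 0.3 -0.4 -0.9] gap 0.365 grip 30.000408094347222
delta [0.006 0.032 0.466] turn 0.014 rows by dist 2.2 0.1
```

View pics/w4.png

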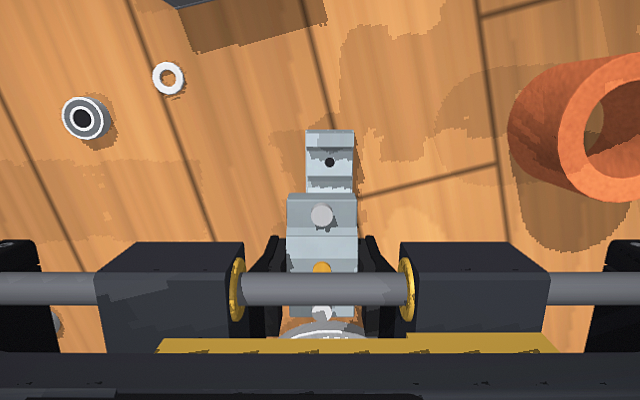

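The picture shows cap_small held over base_small, whose far seat hole is at (330,162). The clay pot is to the right and clear.

Request:
jog_arm([
  [0.005,0.03,0.05,0.01],
  [0.005,0.03,0.2,0.01],
  [0.005,0.03,0.33,0.01],
  [0.005,0.03,0.4,0.01],
  [0.005,0.03,0.44,0.01],
  [0.005,0.03,0.44,0.01],
  [0.005,0.03,0.44,0.01],
])

```text
time: 15.53
eef_pos: [0.6543, -0.1207, 0.0624]
tcp_rot: [0.0, 0.793, 0.609, 0.0]
contact_force: [-0.4, -0.4, -1.6]
finger_gap: 0.364
grip_force: 30.0
```

```bash
python3 -c "
from h import *
print(ray(load('w4'),[(330,162)],.026))
go(.653,-.121,.032,-15)"
```

```text
[[ 0.65986502 -0.09753109  0.026     ]]
t 15.53 pos [ 0.6543 -0.1207  0.0624] yaw_y -15.0 j7 0.29 F [-0.4 -0.4 -1.6] gap 0.364 grip 29.99991485972714
delta [-0.003 -0.006  0.152] turn 0.001 rows by dist 0.7 0.0
```

Hole agrees (0.6599, -0.0975). I lower it in.

Request:
jog_arm([
  [0,-0.003,0.03,0],
  [0,-0.003,0.06,0],
  [0,-0.003,0.085,0],
  [0,-0.003,0.105,0],
  [0,-0.003,0.125,0],
  [0,-0.003,0.14,0],
  [0,-0.003,0.15,0],
  [0,-0.003,0.15,0],
])

```text
time: 16.2
eef_pos: [0.6534, -0.1201, 0.0322]
tcp_rot: [-0.0, 0.793, 0.609, 0.0]
contact_force: [0.7, 0.4, -1.4]
finger_gap: 0.362
grip_force: 30.0
```

Request:
jog_arm([
  [0,0,0.003,0],
  [0,0,0.005,0],
  [0,0,0.005,0],
])

```text
time: 16.45
eef_pos: [0.6535, -0.1201, 0.0321]
tcp_rot: [-0.0, 0.793, 0.609, 0.0]
contact_force: [-1.7, 0.9, 5.0]
finger_gap: 0.365
grip_force: 30.0
```

Request:
jog_arm([
  [0,0,0,0],
  [0,0,0,0],
  [0,0,0,0],
  [0,0,0,0],
  [0,0,0,0],
], claw=0.5)

```text
time: 16.87
eef_pos: [0.6533, -0.12, 0.031]
tcp_rot: [0.0, 0.793, 0.609, -0.0]
contact_force: [-0.1, 0.7, -0.3]
finger_gap: 0.657
grip_force: 0.0
```

Request:
jog_arm([
  [0,0,-0.1,0],
  [0,0,-0.25,0],
  [0,0,-0.45,0],
  [0,0,-0.65,0],
  [0,0,-0.75,0],
  [0,0,-0.75,0],
])

```text
time: 17.37
eef_pos: [0.6563, -0.1216, 0.1871]
tcp_rot: [0.004, 0.793, 0.609, 0.004]
contact_force: [1.4, -0.2, 0.3]
finger_gap: 0.749
grip_force: 0.0
```

```bash
python3 -c "
from h import *
go(.442,.136,.16)"
```

```text
t 17.37 pos [ 0.6563 -0.1216  0.1871] yaw_y -15.0 j7 0.22 F [ 1.4 -0.2  0.3] gap 0.749 grip 0.0
delta [ 0.966 -1.37   0.123] turn 0.0 rows by dist 8.1 0.0
```

Request:
jog_arm([
  [0.48,-0.68,0,0],
  [0.48,-0.68,0,0],
  [0.48,-0.68,0,0],
  [0.48,-0.68,0,0],
  [0.48,-0.68,0,0],
  [0.48,-0.68,0,0],
], claw=1)

```text
time: 17.87
eef_pos: [0.5451, 0.0111, 0.1802]
tcp_rot: [-0.001, 0.792, 0.611, -0.0]
contact_force: [0.5, -0.2, 0.5]
finger_gap: 0.986
grip_force: 0.0
```

Request:
jog_arm([
  [0.48,-0.68,0,0],
  [0.48,-0.68,0,0],
  [0.48,-0.68,0,0],
  [0.48,-0.68,0,0],
  [0.48,-0.68,0,0],
  [0.48,-0.68,0,0],
])

```text
time: 18.37
eef_pos: [0.4397, 0.1372, 0.1809]
tcp_rot: [-0.0, 0.792, 0.611, 0.0]
contact_force: [1.0, -0.8, 0.5]
finger_gap: 1.003
grip_force: 0.0
```

```bash
python3 -c "
from h import *
c=snap('wrist','w5')
go(.442,.136,.003)
for k in blobs(c,300): print(np.round(rect(c,k,.014),1),cv2.boundingRect(k))
t=snap('top','t2');s=snap('side','s2')
f=lambda i,x,y,w,h:cv2.resize(i['img'][y:y+h,x:x+w,::-1],(380,290),interpolation=2)
cv2.imwrite('pics/caps.png',np.vstack([np.hstack([f(t,145,98,72,55),f(t,327,87,72,55)]),np.hstack([f(s,282,80,72,55),f(s,370,185,72,55)])]))"
```

```text
t 18.42 pos [0.4408 0.1355 0.1812] yaw_y -15.0 j7 -0.44 F [ 0.1 -0.7  0.4] gap 1.0 grip 0.0
delta [0.004 0.004 0.891] turn 0.0 rows by dist 4.3 0.0
[ 556.3 -148.5  160.5    6.9  -14.9] (415, 394, 143, 6)
[682.2 -27.3  92.3   6.7 -14.9] (549, 273, 91, 7)
[408.7  18.3 421.1  60.1 -14.7] (117, 272, 410, 53)
[145.2 112.1  99.5  11.2 -14.5] (0, 272, 96, 11)
[339.8 144.9  78.9   6.7  86.1] (204, 160, 27, 79)
[443.1 137.6  47.8  46.   75.3] (300, 155, 50, 51)
[635.1 113.7 160.5 129.8  87.6] (453, 48, 153, 196)
[433.7 293.1  36.4  27.8 -63.1] (239, 0, 53, 33)
```

View pics/caps.png

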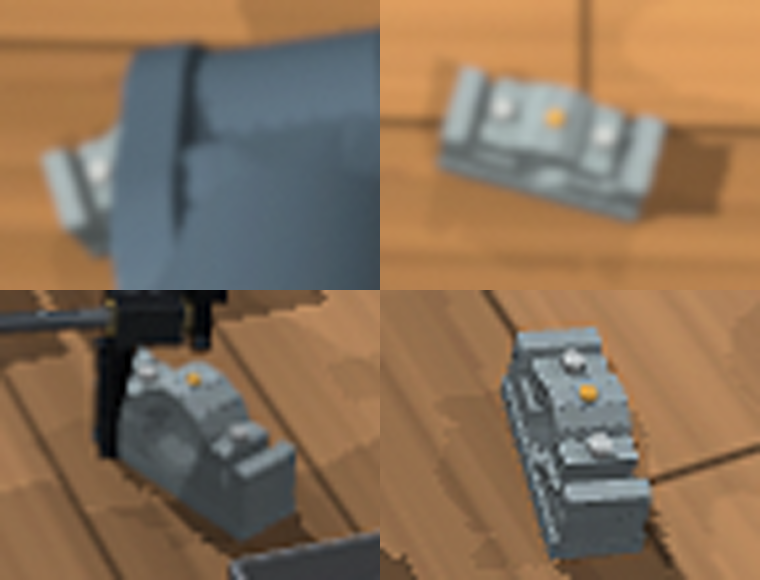

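The crops show both caps seated flush between the shoulders and aligned with their bases. Next I pick up bearing_large at (0.443, 0.1375).

Request:
jog_arm([
  [0.012,0.008,0.2,0],
  [0.012,0.008,0.4,0],
  [0.012,0.008,0.58,0],
  [0.012,0.008,0.72,0],
  [0.012,0.008,0.81,0],
  [0.012,0.008,0.86,0],
  [0.012,0.008,0.885,0],
  [0.012,0.008,0.885,0],
])

```text
time: 19.18
eef_pos: [0.4431, 0.1364, 0.0037]
tcp_rot: [0.0, 0.794, 0.608, -0.0]
contact_force: [0.4, 0.0, 0.0]
finger_gap: 0.999
grip_force: 0.0
```

Request:
jog_arm([
  [0,0,0,0],
  [0,0,0,0],
  [0,0,0,0],
  [0,0,0,0],
  [0,0,0,0],
  [0,0,0,0],
  [0,0,0,0],
  [0,0,0,0],
], claw=-1)

```text
time: 19.85
eef_pos: [0.4424, 0.1379, 0.0043]
tcp_rot: [-0.0, 0.793, 0.609, 0.0]
contact_force: [0.3, 0.3, 2.8]
finger_gap: 0.527
grip_force: 30.0
```

Request:
jog_arm([
  [0,0,0,0],
  [0,0,0,0],
  [0,0,0,0],
])

```text
time: 20.1
eef_pos: [0.4424, 0.1379, 0.0043]
tcp_rot: [-0.0, 0.793, 0.609, 0.0]
contact_force: [-1.5, 0.7, 4.5]
finger_gap: 0.53
grip_force: 30.0
```

Request:
jog_arm([
  [0,0,-0.1,0],
  [0,0,-0.25,0],
  [0,0,-0.45,0],
  [0,0,-0.65,0],
  [0,0,-0.75,0],
  [0,0,-0.75,0],
])

```text
time: 20.6
eef_pos: [0.4452, 0.1385, 0.1579]
tcp_rot: [0.0, 0.793, 0.609, 0.004]
contact_force: [0.5, 0.4, -0.8]
finger_gap: 0.531
grip_force: 30.0
```

```bash
python3 -c "
from h import *
go(.600,-.298,.15)"
```

```text
t 20.6 pos [0.4452 0.1385 0.1579] yaw_y -15.0 j7 -0.38 F [ 0.5  0.4 -0.8] gap 0.531 grip 30.000024139881134
delta [-1.908  1.312  0.034] turn 0.0 rows by dist 11.1 0.0
```

Request:
jog_arm([
  [-0.19,0.13,0,0],
  [-0.38,0.27,0,0],
  [-0.57,0.4,0,0],
  [-0.76,0.54,0,0],
  [-0.955,0.67,0,0],
  [-0.955,0.67,0,0],
])

```text
time: 21.1
eef_pos: [0.5223, -0.0863, 0.1531]
tcp_rot: [0.001, 0.795, 0.607, -0.001]
contact_force: [0.1, -0.4, 0.9]
finger_gap: 0.528
grip_force: 30.0
```

Request:
jog_arm([
  [-0.19,0.13,0,0],
  [-0.38,0.27,0,0],
  [-0.57,0.4,0,0],
  [-0.76,0.54,0,0],
  [-0.955,0.67,0,0],
  [-0.955,0.67,0,0],
  [-0.955,0.67,0,0],
])

```text
time: 21.68
eef_pos: [0.6011, -0.308, 0.1524]
tcp_rot: [0.001, 0.796, 0.606, -0.002]
contact_force: [-0.0, -0.4, -0.6]
finger_gap: 0.534
grip_force: 30.0
```

```bash
python3 -c "
from h import *
go(.606,-.299,.0085)"
```

```text
t 21.68 pos [ 0.6011 -0.308   0.1524] yaw_y -15.4 j7 0.54 F [-0.  -0.4 -0.6] gap 0.534 grip 29.999147057533264
delta [0.054 0.012 0.719] turn 0.0 rows by dist 3.5 0.0
```

Request:
jog_arm([
  [0.02,0.01,0.1,0],
  [0.02,0.01,0.25,0],
  [0.02,0.01,0.4,0],
  [0.02,0.01,0.52,0],
  [0.02,0.01,0.61,0],
  [0.02,0.01,0.67,0],
  [0.02,0.01,0.7,0],
  [0.02,0.01,0.7,0],
])

```text
time: 22.35
eef_pos: [0.6043, -0.2963, 0.0122]
tcp_rot: [-0.002, 0.793, 0.609, -0.001]
contact_force: [-0.1, 0.0, -0.2]
finger_gap: 0.533
grip_force: 30.0
```

Request:
jog_arm([
  [0,0,0.004,0],
  [0,0,0.008,0],
  [0,0,0.012,0],
  [0,0,0.012,0],
])

```text
time: 22.68
eef_pos: [0.6059, -0.2974, 0.0126]
tcp_rot: [0.001, 0.793, 0.609, 0.0]
contact_force: [0.3, 0.0, -1.3]
finger_gap: 0.531
grip_force: 30.0
```

Request:
jog_arm([
  [0,0,0.006,0],
  [0,0,0.012,0],
  [0,0,0.018,0],
  [0,0,0.02,0],
  [0,0,0.02,0],
])

```text
time: 23.1
eef_pos: [0.6055, -0.2973, 0.0084]
tcp_rot: [-0.0, 0.793, 0.609, 0.0]
contact_force: [-1.8, 0.9, 4.4]
finger_gap: 0.529
grip_force: 30.0
```

Request:
jog_arm([
  [0,0,0,0],
  [0,0,0,0],
  [0,0,0,0],
  [0,0,0,0],
  [0,0,0,0],
], claw=0.4)

```text
time: 23.52
eef_pos: [0.6053, -0.2973, 0.0074]
tcp_rot: [-0.0, 0.793, 0.609, -0.0]
contact_force: [-0.5, 0.1, -0.8]
finger_gap: 0.693
grip_force: 0.0
```

Request:
jog_arm([
  [0,0,-0.1,0],
  [0,0,-0.25,0],
  [0,0,-0.45,0],
  [0,0,-0.65,0],
  [0,0,-0.75,0],
  [0,0,-0.75,0],
])

```text
time: 24.02
eef_pos: [0.6079, -0.2997, 0.1637]
tcp_rot: [0.005, 0.793, 0.609, 0.002]
contact_force: [0.3, -0.9, 0.3]
finger_gap: 0.696
grip_force: 0.0
```

```bash
python3 -c "
from h import *
go(.4705,-.0145,.15)"
```

```text
t 24.02 pos [ 0.6079 -0.2997  0.1637] yaw_y -15.0 j7 0.53 F [ 0.3 -0.9  0.3] gap 0.696 grip 0.0
delta [ 1.199 -1.034  0.056] turn 0.0 rows by dist 7.6 0.0
```

Request:
jog_arm([
  [0.6,-0.51,0,0],
  [0.6,-0.51,0,0],
  [0.6,-0.51,0,0],
  [0.6,-0.51,0,0],
  [0.6,-0.51,0,0],
])

```text
time: 24.43
eef_pos: [0.535, -0.147, 0.1556]
tcp_rot: [-0.004, 0.791, 0.612, -0.0]
contact_force: [0.0, 1.3, 0.4]
finger_gap: 0.697
grip_force: 0.0
```

Request:
jog_arm([
  [0.6,-0.51,0,0],
  [0.6,-0.51,0,0],
  [0.6,-0.51,0,0],
  [0.6,-0.51,0,0],
  [0.6,-0.51,0,0],
  [0.6,-0.51,0,0],
  [0.6,-0.51,0,0],
])

```text
time: 25.02
eef_pos: [0.4708, -0.0134, 0.1577]
tcp_rot: [0.0, 0.793, 0.609, 0.0]
contact_force: [0.4, -0.3, -0.2]
finger_gap: 0.697
grip_force: 0.0
```

```bash
python3 -c "
from h import *
c=snap('wrist','w6')
for k in blobs(c,300):
    r=np.round(rect(c,k,.011),1)
    if 25<r[2]<45: print(r,cv2.boundingRect(k)); go(r[0]/1000,r[1]/1000,.003)"
```

```text
[472.1 -12.5  36.1  33.6  75.9] (303, 165, 39, 41)
t 25.07 pos [ 0.471  -0.0141  0.1578] yaw_y -15.1 j7 -0.02 F [ 0.4  0.3 -0.2] gap 0.699 grip 0.0
delta [0.01  0.002 0.774] turn 0.0 rows by dist 3.7 0.0
```

Request:
jog_arm([
  [0.008,0.002,0.15,0],
  [0.008,0.002,0.3,0],
  [0.008,0.002,0.45,0],
  [0.008,0.002,0.58,0],
  [0.008,0.002,0.67,0],
  [0.008,0.002,0.73,0],
  [0.008,0.002,0.77,0],
  [0.008,0.002,0.77,0],
])

```text
time: 25.73
eef_pos: [0.4708, -0.0131, 0.0023]
tcp_rot: [-0.0, 0.794, 0.608, -0.001]
contact_force: [-0.5, 0.1, -0.3]
finger_gap: 0.7
grip_force: 0.0
```

Request:
jog_arm([
  [0,0,0,0],
  [0,0,0,0],
  [0,0,0,0],
  [0,0,0,0],
  [0,0,0,0],
  [0,0,0,0],
  [0,0,0,0],
  [0,0,0,0],
], claw=-1)

```text
time: 26.4
eef_pos: [0.4717, -0.011, 0.0042]
tcp_rot: [0.0, 0.793, 0.609, 0.001]
contact_force: [-0.4, -0.4, 6.0]
finger_gap: 0.386
grip_force: 30.0
```

Request:
jog_arm([
  [0,0,-0.1,0],
  [0,0,-0.25,0],
  [0,0,-0.45,0],
  [0,0,-0.65,0],
  [0,0,-0.75,0],
  [0,0,-0.75,0],
])

```text
time: 26.9
eef_pos: [0.4741, -0.0113, 0.1576]
tcp_rot: [0.002, 0.793, 0.609, 0.004]
contact_force: [1.6, -0.0, -0.9]
finger_gap: 0.388
grip_force: 30.0
```

```bash
python3 -c "
from h import *
go(.591,-.354,.15)"
```

```text
t 26.9 pos [ 0.4741 -0.0113  0.1576] yaw_y -15.0 j7 -0.0 F [ 1.6 -0.  -0.9] gap 0.388 grip 29.999822974205017
delta [-1.504  1.007  0.039] turn 0.0 rows by dist 8.7 0.0
```

Request:
jog_arm([
  [-0.19,0.13,0,0],
  [-0.38,0.25,0,0],
  [-0.57,0.38,0,0],
  [-0.75,0.5,0,0],
  [-0.75,0.5,0,0],
])

```text
time: 27.32
eef_pos: [0.5291, -0.1886, 0.1532]
tcp_rot: [0.002, 0.795, 0.606, -0.001]
contact_force: [0.4, -0.4, -0.0]
finger_gap: 0.387
grip_force: 30.0
```

Request:
jog_arm([
  [-0.19,0.13,0,0],
  [-0.38,0.25,0,0],
  [-0.57,0.38,0,0],
  [-0.75,0.5,0,0],
  [-0.75,0.5,0,0],
  [-0.75,0.5,0,0],
  [-0.75,0.5,0,0],
  [-0.75,0.5,0,0],
])

```text
time: 27.98
eef_pos: [0.5864, -0.3508, 0.1522]
tcp_rot: [-0.002, 0.793, 0.609, 0.0]
contact_force: [-0.5, 0.6, -0.0]
finger_gap: 0.381
grip_force: 30.0
```

```bash
python3 -c "
from h import *
go(.591,-.354,.0085)"
```

```text
t 27.98 pos [ 0.5864 -0.3508  0.1522] yaw_y -14.9 j7 0.63 F [-0.5  0.6 -0. ] gap 0.381 grip 29.99971479177475
delta [-0.011  0.028  0.718] turn 0.0 rows by dist 3.4 0.0
```

Request:
jog_arm([
  [-0.01,0.025,0.1,0],
  [-0.01,0.025,0.25,0],
  [-0.01,0.025,0.4,0],
  [-0.01,0.025,0.52,0],
  [-0.01,0.025,0.61,0],
  [-0.01,0.025,0.67,0],
  [-0.01,0.025,0.7,0],
  [-0.01,0.025,0.7,0],
])

```text
time: 28.65
eef_pos: [0.5909, -0.3542, 0.0126]
tcp_rot: [-0.001, 0.793, 0.609, -0.0]
contact_force: [-0.3, 0.9, -0.2]
finger_gap: 0.386
grip_force: 30.0
```

Request:
jog_arm([
  [0,0,0.006,0],
  [0,0,0.012,0],
  [0,0,0.018,0],
  [0,0,0.018,0],
  [0,0,0.018,0],
])

```text
time: 29.07
eef_pos: [0.5914, -0.3561, 0.0107]
tcp_rot: [0.0, 0.793, 0.609, 0.0]
contact_force: [1.0, -0.7, -0.8]
finger_gap: 0.389
grip_force: 30.0
```

Request:
jog_arm([
  [0,0,0.004,0],
  [0,0,0.008,0],
  [0,0,0.012,0],
  [0,0,0.012,0],
])

```text
time: 29.4
eef_pos: [0.5912, -0.3561, 0.0083]
tcp_rot: [-0.0, 0.793, 0.609, 0.0]
contact_force: [-1.5, 1.0, 3.9]
finger_gap: 0.385
grip_force: 30.0
```

Request:
jog_arm([
  [0,0,0,0],
  [0,0,0,0],
  [0,0,0,0],
  [0,0,0,0],
  [0,0,0,0],
], claw=0.3)

```text
time: 29.82
eef_pos: [0.5911, -0.3559, 0.0074]
tcp_rot: [-0.0, 0.793, 0.609, -0.0]
contact_force: [0.6, -0.7, 0.4]
finger_gap: 0.627
grip_force: 0.0
```

Request:
jog_arm([
  [0,0,-0.1,0],
  [0,0,-0.25,0],
  [0,0,-0.45,0],
  [0,0,-0.65,0],
  [0,0,-0.8,0],
  [0,0,-0.8,0],
])

```text
time: 30.32
eef_pos: [0.5939, -0.3592, 0.1753]
tcp_rot: [0.006, 0.793, 0.609, 0.002]
contact_force: [-0.5, -1.7, 0.1]
finger_gap: 0.653
grip_force: 0.0
```

```bash
python3 -c "
from h import *
go(.424,.311,.17,26.3)"
```

```text
t 30.32 pos [ 0.5939 -0.3592  0.1753] yaw_y -15.0 j7 0.62 F [-0.5 -1.7  0.1] gap 0.653 grip 0.0
delta [ 3.017 -1.688 -0.004] turn -1.377 rows by dist 16.6 5.8
```

Request:
jog_arm([
  [1,-0.55,0,0],
  [1,-0.55,0,0],
  [1,-0.55,0,0],
  [1,-0.55,0,0],
  [1,-0.55,0,0],
  [1,-0.55,0,0],
], claw=0.6)

```text
time: 30.82
eef_pos: [0.5351, -0.1284, 0.1664]
tcp_rot: [-0.002, 0.792, 0.611, 0.0]
contact_force: [0.1, 0.3, 0.7]
finger_gap: 0.795
grip_force: 0.0
```

Request:
jog_arm([
  [1,-0.55,0,0],
  [1,-0.55,0,0],
  [1,-0.55,0,0],
  [1,-0.55,0,0],
  [1,-0.55,0,0],
  [1,-0.55,0,0],
])

```text
time: 31.32
eef_pos: [0.4801, 0.0928, 0.167]
tcp_rot: [-0.001, 0.791, 0.611, -0.0]
contact_force: [1.0, 0.0, -0.6]
finger_gap: 0.801
grip_force: 0.0
```

Request:
jog_arm([
  [1,-0.57,0,-0.9],
  [1,-0.57,0,-0.9],
  [1,-0.57,0,-0.9],
  [1,-0.57,0,-0.9],
  [1,-0.57,0,-0.9],
  [1,-0.57,0,-0.9],
  [1,-0.57,0,-0.9],
])

```text
time: 31.9
eef_pos: [0.4211, 0.3163, 0.167]
tcp_rot: [-0.001, 0.625, 0.78, 0.0]
contact_force: [-1.1, -0.1, 0.3]
finger_gap: 0.807
grip_force: 0.0
```

Request:
jog_arm([
  [0,0,0,-0.48],
  [0,0,0,-0.48],
  [0,0,0,-0.48],
  [0,0,0,-0.48],
  [0,0,0,-0.48],
])

```text
time: 32.32
eef_pos: [0.4239, 0.3092, 0.1676]
tcp_rot: [-0.0, 0.528, 0.849, -0.0]
contact_force: [0.4, 0.5, -0.1]
finger_gap: 0.794
grip_force: 0.0
```

```bash
python3 -c "
from h import *
c=snap('wrist','w7')
for k in blobs(c,300):
    r=np.round(rect(c,k,.016),1)
    if 60<r[2]<90: print(r,cv2.boundingRect(k)); go(r[0]/1000,r[1]/1000,.004,r[4]+90)"
```

```text
[425.5 309.6  74.5  27.5 -64.2] (308, 144, 32, 82)
t 32.37 pos [0.4239 0.3094 0.1676] yaw_y 26.2 j7 -0.01 F [-1.2  0.4 -0.8] gap 0.801 grip 0.0
delta [-0.003  0.008  0.818] turn 0.015 rows by dist 3.9 0.1
```

View pics/w7.png

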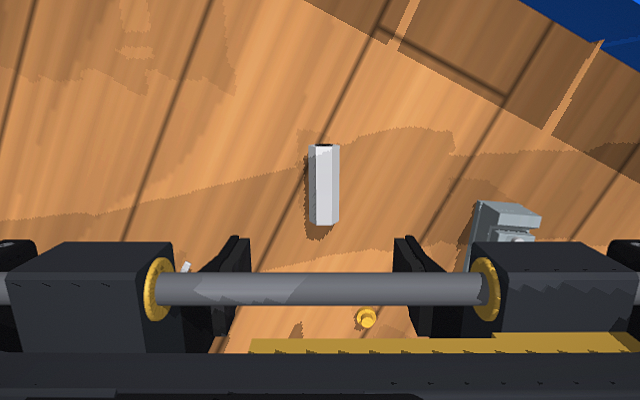

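The picture shows the nut under the gripper at (324,185), aligned with the fingers' closing line and with nothing in the way.

Request:
jog_arm([
  [0,0.007,0.15,0.01],
  [0,0.007,0.3,0.01],
  [0,0.007,0.45,0.01],
  [0,0.007,0.6,0.01],
  [0,0.007,0.7,0.01],
  [0,0.007,0.77,0.01],
  [0,0.007,0.815,0.01],
  [0,0.007,0.815,0.01],
])

```text
time: 33.03
eef_pos: [0.4242, 0.3097, 0.0032]
tcp_rot: [-0.0, 0.53, 0.848, -0.002]
contact_force: [0.3, 0.1, 1.0]
finger_gap: 0.797
grip_force: 0.0
```

Request:
jog_arm([
  [0,0,0,0],
  [0,0,0,0],
  [0,0,0,0],
  [0,0,0,0],
  [0,0,0,0],
  [0,0,0,0],
  [0,0,0,0],
  [0,0,0,0],
], claw=-1)

```text
time: 33.7
eef_pos: [0.4251, 0.3108, 0.0049]
tcp_rot: [0.0, 0.529, 0.849, 0.0]
contact_force: [0.7, -0.4, 1.4]
finger_gap: 0.297
grip_force: 30.0
```

Request:
jog_arm([
  [0,0,0,0],
  [0,0,0,0],
  [0,0,-0.1,0],
  [0,0,-0.25,0],
  [0,0,-0.45,0],
  [0,0,-0.65,0],
  [0,0,-0.75,0],
  [0,0,-0.75,0],
])

```text
time: 34.37
eef_pos: [0.4274, 0.3122, 0.159]
tcp_rot: [0.001, 0.529, 0.849, 0.004]
contact_force: [1.1, 0.2, -2.3]
finger_gap: 0.299
grip_force: 30.0
```

```bash
python3 -c "
from h import *
go(.628,.118,.15,-2.6)"
```

```text
t 34.37 pos [0.4274 0.3122 0.159 ] yaw_y 26.1 j7 0.01 F [ 1.1  0.2 -2.3] gap 0.299 grip 29.997113719582558
delta [-1.313  0.473  0.045] turn 0.957 rows by dist 6.7 4.0
```

Request:
jog_arm([
  [-0.2,0.07,0,0],
  [-0.4,0.14,0,0],
  [-0.55,0.2,0,0],
  [-0.65,0.24,0,0],
  [-0.65,0.24,0,0],
])

```text
time: 34.78
eef_pos: [0.5281, 0.2091, 0.1536]
tcp_rot: [0.002, 0.533, 0.846, -0.001]
contact_force: [-0.5, -0.5, -2.5]
finger_gap: 0.3
grip_force: 30.0
```

Request:
jog_arm([
  [-0.2,0.07,0,0.2],
  [-0.4,0.14,0,0.4],
  [-0.55,0.2,0,0.6],
  [-0.65,0.24,0,0.8],
  [-0.65,0.24,0,0.96],
  [-0.65,0.24,0,0.96],
  [-0.65,0.24,0,0.96],
])

```text
time: 35.37
eef_pos: [0.624, 0.1203, 0.1527]
tcp_rot: [-0.001, 0.722, 0.691, -0.002]
contact_force: [-0.4, 0.7, -2.8]
finger_gap: 0.3
grip_force: 30.0
```

```bash
python3 -c "
from h import *
c=snap('wrist','w8')
go(.628,.118,.009,-2.6)"
```

```text
t 35.42 pos [0.624  0.1208 0.1531] yaw_y -2.5 j7 0.1 F [-0.4  0.6 -2.3] gap 0.298 grip 29.997214302420616
delta [-0.013  0.023  0.72 ] turn 0.004 rows by dist 3.5 0.0
```

View pics/w8.png

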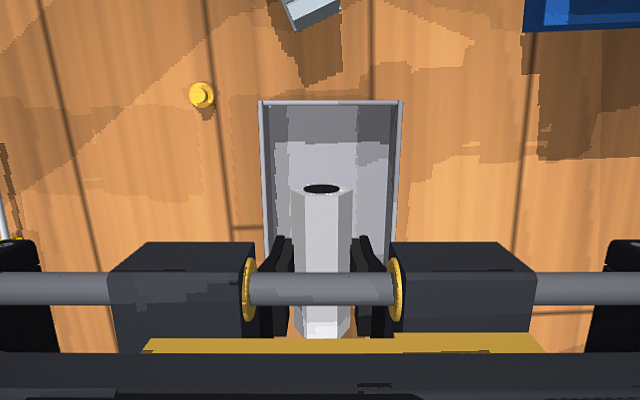

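The picture shows the nut held level over the tray, with the tray's far rim corners at (259,101) and (403,101).

```bash
python3 -c "
from h import *
e=ray(load('w8'),[(259,101),(403,101)],.035); d=e[1]-e[0]; L=np.linalg.norm(d[:2]); m=e.mean(0); n=np.array([d[1],-d[0],0])/L
ctr=m+.075*n; print(e,L,np.degrees(np.arctan2(d[1],d[0])),ctr)
go(ctr[0],ctr[1],.009)"
```

```text
[[0.58014323 0.19496951 0.035     ]
 [0.68828814 0.1902813  0.035     ]] 0.10824647461359625 -2.482285580893854 [0.6309674  0.11769578 0.035     ]
t 35.42 pos [0.624  0.1208 0.1531] yaw_y -2.5 j7 0.1 F [-0.4  0.6 -2.3] gap 0.298 grip 29.997214302420616
delta [-0.014  0.038  0.72 ] turn 0.0 rows by dist 3.5 0.0
```

Request:
jog_arm([
  [-0.01,0.035,0.1,0],
  [-0.01,0.035,0.25,0],
  [-0.01,0.035,0.4,0],
  [-0.01,0.035,0.52,0],
  [-0.01,0.035,0.61,0],
  [-0.01,0.035,0.67,0],
  [-0.01,0.035,0.7,0],
  [-0.01,0.035,0.7,0],
])

```text
time: 36.08
eef_pos: [0.6314, 0.1179, 0.0136]
tcp_rot: [-0.001, 0.723, 0.691, -0.001]
contact_force: [-0.6, 0.5, -2.0]
finger_gap: 0.297
grip_force: 30.0
```

Request:
jog_arm([
  [0,0,0.006,0],
  [0,0,0.012,0],
  [0,0,0.018,0],
  [0,0,0.018,0],
  [0,0,0.018,0],
])

```text
time: 36.5
eef_pos: [0.6328, 0.1172, 0.0117]
tcp_rot: [0.0, 0.723, 0.69, 0.0]
contact_force: [-0.0, 0.1, -2.1]
finger_gap: 0.301
grip_force: 30.0
```

Request:
jog_arm([
  [0,0,0.005,0],
  [0,0,0.01,0],
  [0,0,0.014,0],
  [0,0,0.014,0],
])

```text
time: 36.83
eef_pos: [0.6326, 0.1171, 0.009]
tcp_rot: [-0.0, 0.724, 0.69, 0.0]
contact_force: [-2.1, 0.4, 4.2]
finger_gap: 0.297
grip_force: 30.0
```

Request:
jog_arm([
  [0,0,0,0],
  [0,0,0,0],
  [0,0,0,0],
  [0,0,0,0],
  [0,0,0,0],
], claw=0.05)

```text
time: 37.25
eef_pos: [0.6325, 0.1171, 0.0082]
tcp_rot: [0.0, 0.723, 0.69, 0.0]
contact_force: [0.5, -0.2, -0.1]
finger_gap: 0.507
grip_force: 0.0
```

Request:
jog_arm([
  [0,0,-0.1,0],
  [0,0,-0.25,0],
  [0,0,-0.45,0],
  [0,0,-0.65,0],
  [0,0,-0.85,0],
  [0,0,-0.85,0],
  [0,0,-0.85,0],
])

```text
time: 37.83
eef_pos: [0.6341, 0.117, 0.1812]
tcp_rot: [0.001, 0.723, 0.69, 0.003]
contact_force: [-1.2, 1.0, -0.9]
finger_gap: 0.523
grip_force: 0.0
```

Request:
jog_arm([
  [0,-1,0,0],
  [0,-1,0,0],
  [0,-1,0,0],
  [0,-1,0,0],
  [0,-1,0,0],
  [0,-1,0,0],
  [0,-1,0,0],
])

```text
time: 38.42
eef_pos: [0.4302, 0.1272, 0.1773]
tcp_rot: [-0.001, 0.723, 0.691, -0.001]
contact_force: [0.3, 0.8, 0.2]
finger_gap: 0.526
grip_force: 0.0
```

```bash
python3 -c "
from h import *
t=snap('top','t9');s=snap('side','s9')
f=lambda i,x,y,w,h:cv2.resize(i['img'][y:y+h,x:x+w,::-1],(390,290),interpolation=2)
cv2.imwrite('pics/end.png',np.vstack([np.hstack([f(t,145,85,160,90),f(t,330,85,160,90)]),np.hstack([f(s,290,80,120,90),f(s,380,180,160,150)])]))
go(.43,.12,.2)"
```

```text
t 38.52 pos [0.4334 0.1267 0.1782] yaw_y -2.7 j7 -0.19 F [ 0.8 -0.   0.4] gap 0.525 grip 0.0
delta [-0.035 -0.015 -0.109] turn 0.0 rows by dist 0.6 0.0
```

View pics/end.png

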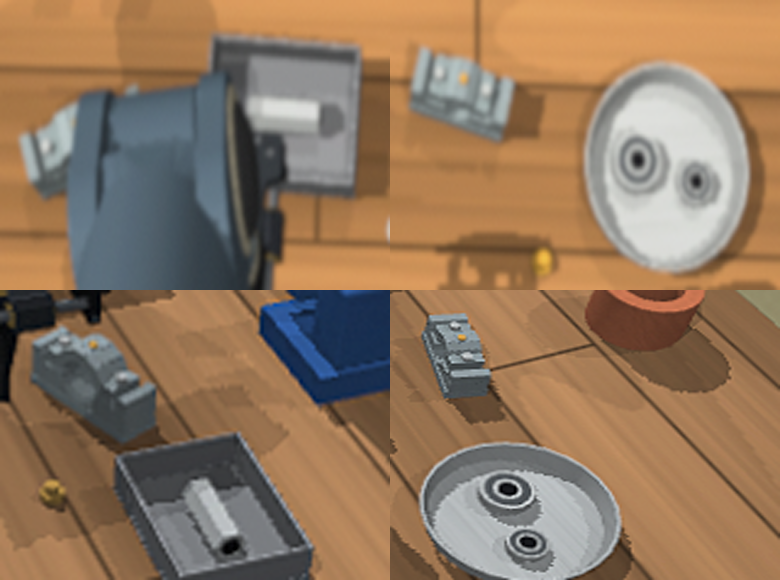

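The last crops show both caps seated, both bearings flat side by side in the dish, the nut flat in the tray, and the gripper clear of everything.

```bash
python3 -c "
from rig import robot
print(robot.finish_job())"
```

```text
the job is handed in; nothing more can be done
None
```

I handed the job in at about 38.5 s: both caps are seated on their bases, both bearings lie flat side by side in the dish, the nut lies flat in the tray, and the gripper is open and clear; the hand-in returned no verdict.

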